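Seat the sample carousel on the rotator's keyed drive and hold it home

TASK

Lift the sample carousel by its black grip out of the blue parking stand and fit its keyed shaft into the steel hub of the white sample rotator, turning it until the key drops into the keyway. Push it fully home against the spring ejector, so that the carousel sits flush on the hub, and finish while still gripping it and pressing it down: do not let go. Leave the carton, the bottle and the tip box where they are.

Things in the scene. Friction and masses are not known exactly. Their poses are not given: they have to be found in the camera images.
- carousel: Loose sample carousel, about 0.42 kg: white disc 124 mm across, 10 mm thick, grip above, shaft below. Origin: centre of the disc's underside; z up. Ten capped sample cups stand on the disc 48 mm from the axis, up to z = 23 mm. A red stripe on the disc's top at its -x edge marks the side of the key.
- carousel_grip (a point): Middle of the carousel's black rectangular grip, on its axis, 50 mm above the disc's underside. The grip is 34 mm along the carousel's x and 26 mm along y (pinch it along y), from z = 10 to 70 mm above the disc's underside.
- shaft_tip (a point): Lowest point of the carousel's steel shaft, on its axis 48 mm below the disc's underside. Shaft 24 mm in diameter, foot chamfered by 3 mm. The lowest 12 mm are plain and round (pilot).
- key_foot (a point): Lower end of the brass key on the shaft's -x side (carousel axes), 36 mm below the disc's underside, 14.5 mm from the axis. The key is 6 mm wide, reaches 17 mm from the axis and runs from here up to 2 mm below the disc.
- rotator: The sample rotator, fixed: white housing 200 x 200 mm, 72 mm high, origin at the centre of its underside, z up, small screen and buttons on its -x side. The steel drive hub stands in a square well in the middle. It may be on the left or the right of the robot.
- hub_face (a point): Centre of the hub's flat top face, 82 mm above the bench, on the vertical bore; the axes are the housing's, not the hub's. Hub 68 mm across, locked, does not turn; bore 26 mm in diameter. Fully home the carousel's origin lies on this point. While the key still rests on the face the origin is 36 mm above it and the pilot is 12 mm in the bore.
- hub_keyway (a point): Point on the hub's axis halfway down the hub (18 mm below its face), housing's axes. The one keyway is 9 mm wide, reaches 18.5 mm from the axis and is cut through the hub's whole 36 mm height; a red mark on the top face lies just outside it. It points along the housing's -x turned by an unknown angle of up to 0.6 rad (35 degrees) either way: find it by eye or by feel.
- ejector_top (a point): Top of the brass spring ejector in the bore when free, 36 mm below the hub's face, housing's axes. The shaft meets it over its last 12 mm of travel; it pushes up with about 6.5 N at first and 12.5 N when home, so a carousel that is not held down rides up again.
- stand: Blue parking stand, fixed: an upright tube 72 mm across, 44 mm bore, 62 mm high, on a 110 mm square foot plate; origin at the centre of its underside. At the start the carousel's disc lies on its top with the shaft hanging in the bore.
- carton: Bystander: white carton with orange and blue print, 50 x 65 x 100 mm high, origin at the centre of its underside, loose.
- bottle: Bystander: amber bottle with blue cap, 54 mm across, 115 mm high, origin at the centre of its underside, loose.
- tipbox: Bystander: blue pipette tip box with clear lid, 77 x 97 x 54 mm high, origin at the centre of its underside, loose.
Things that resemble listed ones, but are neither listed nor needed, are in the scene too. Leave any green or turquoise look-alike of the carousel alone.

How it is judged:
By the outcome, as a careful person would: the job done as asked, in the order asked, and still so for the second after the job is handed in, while the arm keeps its last pose, push and grip.
It also fails if it takes over 72 s, if anything falls off the work surface, if the arm or the gripper's body presses on something with over 40 N, if the wrist force passes 120 N, or if a joint passes its speed limit or range.

ROBOT

A 7-joint arm with a two-finger parallel gripper is mounted at the origin on the work surface. World frame = base frame: x ahead of the robot, y to its left, z up, the work surface at z = 0. Lengths are in mm, angles in rad, forces in N, time in s.
With the tool pointing down it reaches from about 400 to 875 mm from the base axis. Payload 4.4 kg.
Tool frame: the origin (TCP) lies midway between the tips of the shut fingers; the grasp point (between the pads) lies 19 mm behind it (ctrl.pinch_z is the distance from the TCP to the grasp point, in mm); z points along the fingers, y is the line along which they close (so a half turn about z gives the same grasp; the last joint's range is limited). The gripper opens to 85 mm and grips with 20 to 120 N. Pads are 22 mm wide; open, the fingers measure 114 mm over their backs; the gripper's body (76 mm by 85 mm) begins 54 mm behind the grasp point. The pads swing forward as they close: fully open they stand 13 mm farther back than shut.
Start: joints at [1.188, 0.628, 0.038, 1.517, -0.027, 0.996, -0.02], TCP at [202.521, -617.659, 231.313] pointing down, gripper open.
Joint ranges: [-3.06, 3.06], [-0.37, 2.12], [-1.25, 1.32], [0.18, 2.47], [-1.1, 4.24], [0.23, 1.98], [-2.94, 2.94]. Speed limits (rad/s): [2.57, 2.57, 3.14, 3.14, 3.14, 3.14, 3.14].

INTERFACE

Orientations are given as [roll, pitch, yaw] about the fixed x, y, z axes, in that order (R = Rz(yaw) Ry(pitch) Rx(roll)).
In Python, from cell import read_state, cams, order, ctrl gives the robot as it stands.
- The arm moves only by the tool move_arm, never from a script. Its argument "targets" is text: rows parted by semicolons, each of 7 numbers parted by spaces: the gripper's target within -1 to 1 (fully open at 1, half-way at 0, shut at -1), then the shift along the tool's x, y, z in cm, then the turn, a rotation vector about the tool's x, y, z in degrees. A call has 1 to 5 rows; each row shifts and turns the commanded pose from where the row before left it, along the tool's axes as they then stand; what a row does not reach is not made up. A row lasts 1/12 s, in which the tool goes at most 41.7 mm and 7.16 degrees, less where a joint would pass 70% of its speed; a pose out of reach is approached as far as the arm can. A call with a gripper value outside its range is refused whole. The fingers move at their own pace and stop on an object; the grip force is fixed at half the most. Time passes only in rows, so rows that do not move let the fingers close. It gives the time, the measured TCP pose, the force, the opening and the grip force at its end, in the units of the state.
- read_state(): the state, without advancing time (a new reading comes with each control period).
- cams.get_image(name): name is "scene" or "top" or "wrist"; returns a dict with "color" (400x640x3 uint8, red, green, blue), "fovy" (degrees; the focal length in pixels is half the picture's height over the tangent of half this angle, whatever the lens; pixels are square), "cx", "cy" (the principal point, pixels), "rvec" (rotation vector, rad) and "tvec" (3), from world to camera coordinates, as OpenCV has them. Camera axes: x right, y down, z forward; pixel columns grow to the right and rows downward; lengths in mm; the calibration is good to about 2 mm. The wrist camera is an equidistant fisheye: a pixel r from the principal point sees the ray r / f radians off the axis. A picture is of the moment at which its call begins. There is no depth.
- order.finish_job(): hands the job in; it is judged then, once.
The state is a dict: "clock": time; "qpos": joint angles; "qd": joint speeds; "tau": joint torques, N m; "eef_pos": TCP position; "tool_rot": TCP orientation; "force": force on the tool from outside, world axes, zero at the start; "torque": the same for the moment, N m; "width": finger opening in mm; "gripper_force": force on a finger pad.
Only numpy, scipy, OpenCV 4.12 (cv2) and the standard library are available. Lean on these libraries where they do the work, as an engineer would, in place of code of your own. Each camera call takes 0.05 s, during which the arm holds its last target. There are 200 camera calls.

## Working session

There is one attempt and no reset: what is moved stays moved. The work goes in short steps, Python scripts to look and compute and a tool call to move; the robot and the scene stay as the last step left them, time stands still between calls to the robot, and variables do not carry over. Pictures are saved under pics/ and viewed, at most 10 in all, crops included, and the job is handed in when it is done.

Besides the shell and the picture viewer there is one more tool, called as a command line: name --argument value ..., lists and objects as JSON in quotes. move_arm: Moves the arm, as the interface text tells. Its arguments: {"type":"object","properties":{"targets":{"type":"string"}},"required":["targets"]}

```bash
mkdir -p pics
cat > h.py <<'E'
import numpy as np, cv2
from cell import read_state, cams, order, ctrl
from scipy.spatial.transform import Rotation as R
def shot(n,f):
    im=cams.get_image(n); np.save('pics/'+f+'.npy',im,allow_pickle=True)
    cv2.imwrite('pics/'+f+'.png',im['color'][:,:,::-1]); return im
def load(f): return np.load('pics/'+f+'.npy',allow_pickle=True).item()
def ray(im,u,v,fish=False):
    f=200/np.tan(np.radians(im['fovy'])/2); d=np.array([u-im['cx'],v-im['cy']])/f
    if fish:
        r=np.hypot(*d)+1e-12; c=np.array([*(np.sin(r)*d/r),np.cos(r)])
    else: c=np.array([*d,1])
    M=R.from_rotvec(np.ravel(im['rvec'])).as_matrix(); return -M.T@np.ravel(im['tvec']), M.T@c
def atz(im,u,v,z,fish=False):
    o,d=ray(im,u,v,fish); return (o+d*(z-o[2])/d[2]).round(1)
E
python3 - <<'E'
from h import *
a=shot('scene','s0');b=shot('top','t0');w=shot('wrist','w0')
for i in(a,b,w):print(i['fovy'],i['cx'],i['cy'],ray(i,i['cx'],i['cy']))
print(read_state(), ctrl.pinch_z)
cv2.imwrite('pics/st0.png',cv2.resize(np.vstack([a['color'],b['color']])[:,:,::-1],(480,600),interpolation=cv2.INTER_AREA))
E
```

```text
54.05910996460131 320.6505028112462 201.46685970618088 (array([1079.91032104,   -5.81381058,  663.45335034]), array([-0.70568479,  0.08311762, -0.70363373]))
45.19983809050963 316.2122760918796 198.5746029222564 (array([ 300.76305205,   44.70467638, 1108.99820462]), array([ 0.2122719 ,  0.02215904, -0.97695937]))
65.70646984690485 317.85989737469055 202.83116429364148 (array([ 265.14809171, -597.77885993,  374.30700436]), array([-0.24965965, -0.07973601, -0.96504519]))
{'clock': 0.15, 'qpos': array([ 1.18816837,  0.62914798,  0.03847572,  1.51812042, -0.02700532,
        0.99629559, -0.02001352]), 'qd': array([ 4.02407481e-04, -3.33876353e-03, -8.60558612e-04, -1.07255888e-03,
       -9.39148975e-05,  1.69084113e-04, -2.12668107e-03]), 'tau': array([ 1.00824735e-03, -5.63805163e+01,  1.22763723e+00, -1.93652380e+01,
        1.11819242e-02,  7.38464616e-03, -1.11605121e-05]), 'eef_pos': array([ 202.38290808, -617.20075641,  230.59727617]), 'tool_rot': array([-3.14014006e+00,  1.88625148e-05,  3.16789861e-01]), 'force': array([ 0.60949963, -0.68114153,  0.10571047]), 'torque': array([ 0.03495623, -0.0195753 , -0.06165341]), 'gripper_force': 0.0, 'width': 85.4961889411423} 18.700000000000003
```

View pics/t0.png

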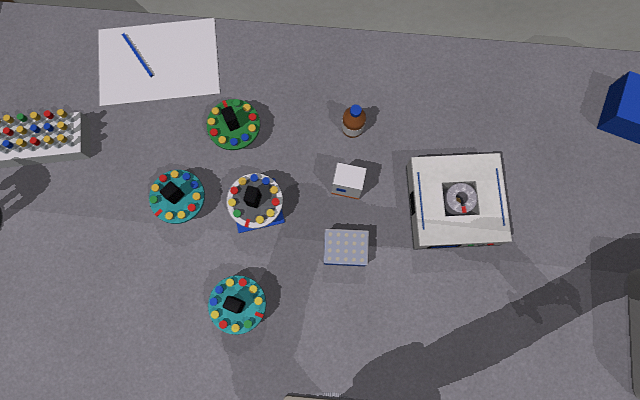

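View pics/s0.png

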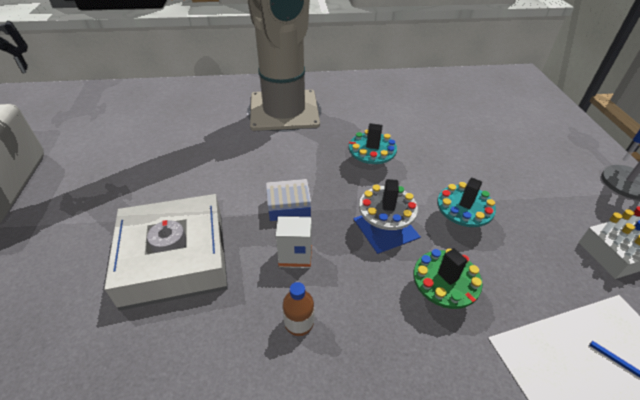

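The top view shows four candidates: white disc on blue stand (254,199), green (232,124), turquoise (176,196) and turquoise (237,304). Only the white one on the blue foot fits. The rotator hub is at about (461,198) with its red mark near (463,209). I'll enlarge both to confirm.

Run:
```python
from h import *
b=load('t0');c=b['color'][:,:,::-1]
A=cv2.resize(c[160:240,215:295],(400,400),interpolation=cv2.INTER_CUBIC)
B=cv2.resize(c[160:240,421:501],(400,400),interpolation=cv2.INTER_CUBIC)
cv2.imwrite('pics/crop.png',np.hstack([A,B]))
```

```text
(no output)
```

View pics/crop.png

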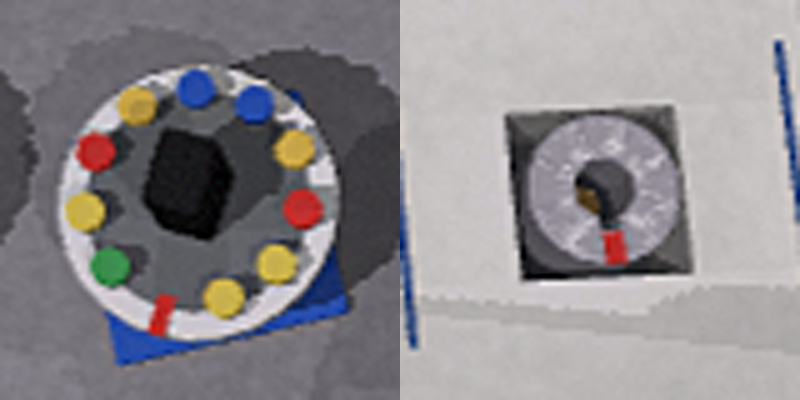

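Left: white carousel, disc centre at crop (198,202), i.e. top (254.6,200.4), stripe at (247.4,223). Right: hub face centre at top (461.8,198), red mark at (464,209.4).

Run:
```python
from h import *
b=load('t0')
c=atz(b,254.6,200.4,72);s=atz(b,247.4,223,72);h=atz(b,461.8,198,82);m=atz(b,464.,209.4,82)
for n,p in zip('csh m'.replace(' ',''),(c,s,h,m)):print(n,p)
ang=lambda v:np.degrees(np.arctan2(v[1],v[0]))
print('stripe dir',ang(s-c),np.hypot(*(s-c)[:2]),'mark',ang(m-h),np.hypot(*(m-h)[:2]))
# grip top centre, crop corners approx
print('griptop',atz(b,215+178/5,160+167/5,132))
for u,v in((413,157),(507,153),(511,241),(417,247)):print(atz(b,u,v,72))
print(np.hypot(*c[:2]),np.hypot(*h[:2]))
for n,u,v,z in(('carton',349,173,100),('bottle',356,110,115),('tip',346,246,54)):print(n,atz(b,u,v,z))
st=read_state();M=R.from_euler('xyz',st['tool_rot']).as_matrix();print(M.round(3))
w=load('w0');Mw=R.from_rotvec(np.ravel(w['rvec'])).as_matrix();o,_=ray(w,320,200);print('cam in tool',M.T@(o-st['eef_pos']),(Mw@M).round(3))
```

```text
c [509.9 203.4  72. ]
s [458.3 213.1  72. ]
h [ 553.5 -248.9   82. ]
m [ 528.5 -254.3   82. ]
stripe dir 169.35353027417597 52.5038093856055 mark -167.81136679806812 25.576551761330144
griptop [511.9 204.3 132. ]
[ 640.8 -140.1   72. ]
[ 669.  -350.5   72. ]
[ 470.  -360.2   72. ]
[ 438.8 -158.2   72. ]
548.9713744814022 606.8883422838175
carton [583.    1.7 100. ]
bottle [723.7  -2.2 115. ]
tip [429.5  -6.2  54. ]
[[ 0.95   0.312 -0.   ]
 [ 0.312 -0.95   0.001]
 [-0.    -0.001 -1.   ]]
cam in tool [  65.68956376    0.88824601 -143.71240917] [[ 0.001  1.     0.001]
 [-0.965  0.001 -0.262]
 [-0.262 -0.001  0.965]]
```

Carousel: centre (510,203), grip height 112, x-axis yaw about −10.6°. Hub: (553.5,−249), key direction −167.8°, so the carousel must go in at yaw +12°. I'll go above the carousel by way of a point over the rotator.

move_arm --targets "1 3 -2 0 0 0 0; 1 3.2 -2.2 0 0 0 0; 1 3.2 -2.2 0 0 0 0; 1 3.2 -2.2 0 0 0 0; 1 3.2 -2.2 0 0 0 0"

```text
clock: 0.57
eef_pos: [319.7, -464.1, 231.1]
tool_rot: [-3.141, -0.0, 0.316]
force: [0.6, -0.4, 0.3]
width: 85.2
gripper_force: 0.0
```

move_arm --targets "1 3.2 -2.2 0 0 0 0; 1 3.2 -2.2 0 0 0 0; 1 3.2 -2.2 0 0 0 0; 1 3.2 -2.2 0 0 0 0; 1 3.2 -2.2 0 0 0 0"

```text
clock: 0.98
eef_pos: [437.5, -309.7, 231.3]
tool_rot: [-3.141, 0.0, 0.317]
force: [0.9, -0.3, 0.1]
width: 85.4
gripper_force: 0.0
```

move_arm --targets "1 3.2 -2.2 0 0 0 0; 1 3 -2.2 0 0 0 0; 1 1.4 -3.5 0 0 0 0; 1 1.4 -3.5 0 0 0 0; 1 1.4 -3.5 0 0 0 0"

```text
clock: 1.4
eef_pos: [489.1, -135.6, 231.0]
tool_rot: [-3.141, 0.0, 0.317]
force: [-0.1, 0.5, -0.4]
width: 85.4
gripper_force: 0.0
```

move_arm --targets "1 1.4 -3.5 0 0 0 0; 1 1.4 -3.5 0 0 0 0; 1 1.4 -3.5 0 0 0 0; 1 1.4 -3.5 0 0 0 0; 1 1.4 -3.5 0 0 0 0"

```text
clock: 1.82
eef_pos: [500.9, 52.4, 231.3]
tool_rot: [3.142, 0.0, 0.317]
force: [0.8, -0.3, 0.2]
width: 85.5
gripper_force: 0.0
```

move_arm --targets "1 1.4 -3.5 0 0 0 0; 1 1.4 -3.5 0 0 0 0; 1 1.4 -3.5 0 0 0 0; 1 1.4 -3.5 0 0 0 0; 1 0 0 0 0 0 5.75"

```text
clock: 2.23
eef_pos: [509.9, 211.4, 231.2]
tool_rot: [-3.135, -0.002, 0.227]
force: [0.8, 1.6, -0.1]
width: 85.1
gripper_force: 0.0
```

move_arm --targets "1 0 0 0 0 0 5.75; 1 0 0 0 0 0 5.75; 1 0 0 0 0 0 5.75; 1 0 0 0 0 0 5.75; 1 0 0 0 0 0 0"

```text
clock: 2.65
eef_pos: [510.6, 201.1, 231.1]
tool_rot: [3.141, 0.0, -0.187]
force: [0.9, 0.3, -0.1]
width: 85.4
gripper_force: 0.0
```

Run:
```python
from h import *
w=shot('wrist','w1');print(read_state()['eef_pos'],read_state()['tool_rot'],read_state()['qpos'])
```

```text
[510.61394126 201.15659037 231.11199933] [ 3.14103765e+00  1.53291930e-04 -1.82852319e-01] [-0.50459785  0.48526621  0.11517249  1.80479427 -0.07053847  0.85593742
 -2.10996688]
```

View pics/w1.png

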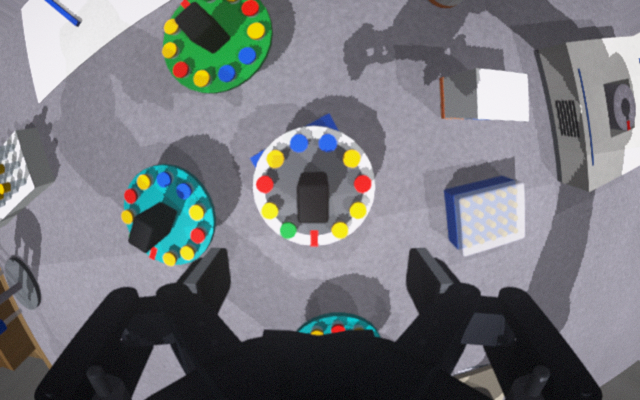

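The wrist view shows the white carousel centred at (314,186), the stripe at (314,238) and the grip spanning u 298–329, squared up with the fingers.

Run:
```python
from h import *
w=load('w1')
c=atz(w,314,186,72,1);s=atz(w,314,238,72,1);l=atz(w,253,185,72,1);r=atz(w,375,185,72,1)
print(c,s,(l+r)/2,np.hypot(*(r-l)[:2]),np.degrees(np.arctan2(*(s-(l+r)/2)[1::-1])))
t0=atz(w,298,198,132,1);t1=atz(w,329,198,132,1);print((t0+t1)/2,np.hypot(*(t1-t0)[:2]))
```

```text
[512.3 203.6  72. ] [457.6 214.2  72. ] [513.6  203.55  72.  ] 123.46128947973934 169.23215832994126
[515.15 202.75 132.  ] 25.143189932862533
```

move_arm --targets "1 0.15 -0.26 2 0 0 0; 1 0 0 3.5 0 0 0; 1 0 0 3.3 0 0 0; 1 0 0 3 0 0 0; 1 0 0 2 0 0 0"

```text
clock: 3.12
eef_pos: [511.3, 202.9, 90.7]
tool_rot: [3.14, 0.003, -0.182]
force: [-0.1, -0.1, 0.2]
width: 85.3
gripper_force: 0.0
```

move_arm --targets "0 0 0 0 0 0 0; -0.2 0 0 0 0 0 0; -1 0 0 0 0 0 0; -1 0 0 0 0 0 0; -1 0 0 0 0 0 0"

```text
clock: 3.53
eef_pos: [514.0, 204.1, 95.0]
tool_rot: [-3.139, -0.003, -0.185]
force: [2.1, 1.9, 1.3]
width: 25.7
gripper_force: 19.2
```

move_arm --targets "-1 0 0 0 0 0 0; -1 0 0 0 0 0 0; -1 0 0 0 0 0 0; -1 0 0 0 0 0 0; -1 0 0 0 0 0 0"

```text
clock: 3.95
eef_pos: [514.0, 204.0, 95.0]
tool_rot: [-3.14, -0.003, -0.185]
force: [1.0, 0.2, 7.9]
width: 25.3
gripper_force: 63.2
```

move_arm --targets "-1 0 0 -1.5 0 0 0; -1 0 0 -2.5 0 0 0; -1 0 0 -2.5 0 0 0; -1 0 0 -2.5 0 0 0; -1 0 0 -2 0 0 0"

```text
clock: 4.37
eef_pos: [512.6, 203.3, 205.1]
tool_rot: [-3.141, -0.001, -0.185]
force: [0.5, -0.2, -3.1]
width: 25.4
gripper_force: 62.0
```

Run:
```python
from h import *
w=shot('wrist','w2');s=read_state();p=s['eef_pos'];psi=s['tool_rot'][2];print(p,s['tool_rot'],s['force'],s['width'])
d=np.array([553.5,-248.9])-p[:2];c,n=np.cos(psi),np.sin(psi);print('tool x,y',c*d[0]+n*d[1],n*d[0]-c*d[1])
```

```text
[514.76035156 204.09612279 208.54941518] [-3.13757768 -0.00578875 -0.18500071] [ 0.61351555  0.53283038 -0.91587963] 25.484557124481945
tool x,y 121.40598408187404 438.14019976785977
```

View pics/w2.png

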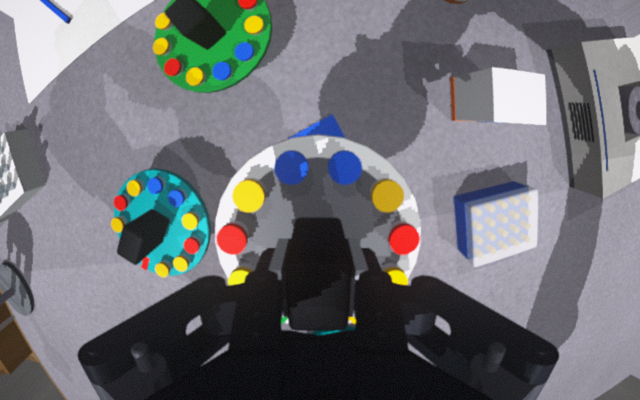

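The carousel is held level and square: disc centred at u≈318, all cups in place. Next, above the hub.

move_arm --targets "-1 0.4 1.4 0 0 0 0; -1 0.8 2.8 0 0 0 0; -1 0.8 3 0 0 0 0; -1 0.8 3 0 0 0 0; -1 0.8 3 0 0 0 0"

```text
clock: 4.83
eef_pos: [523.0, 65.7, 202.7]
tool_rot: [3.141, 0.001, -0.184]
force: [0.2, -0.5, -3.7]
width: 25.2
gripper_force: 61.9
```

move_arm --targets "-1 0.8 3 0 0 0 0; -1 0.8 3 0 0 0 0; -1 0.9 3 0 0 0 0; -1 0.9 3 0 0 0 0; -1 0.9 3 0 0 0 0"

```text
clock: 5.25
eef_pos: [537.7, -89.7, 202.6]
tool_rot: [3.142, 0.001, -0.185]
force: [-0.0, -0.7, -3.5]
width: 25.6
gripper_force: 61.9
```

move_arm --targets "-1 0.8 3 0 0 0 0; -1 0.8 3 0 0 0 0; -1 0.8 3 0 0 0 0; -1 0.8 2.8 0 0 0 0; -1 0.8 2.8 0 0 0 0"

```text
clock: 5.67
eef_pos: [550.1, -240.5, 202.4]
tool_rot: [-3.141, 0.002, -0.185]
force: [1.0, 0.5, -3.9]
width: 25.5
gripper_force: 61.9
```

move_arm --targets "-1 0 0 0 0 0 -4; -1 0 0 0 0 0 -5; -1 0 0 0 0 0 -5; -1 0 0 0 0 0 -5; -1 0 0 0 0 0 -4"

```text
clock: 6.08
eef_pos: [550.1, -239.0, 202.3]
tool_rot: [-3.14, 0.001, 0.221]
force: [-0.6, -0.1, -4.0]
width: 25.3
gripper_force: 61.8
```

Run:
```python
from h import *
w=shot('wrist','w3');a=shot('scene','s3');t=shot('top','t3');s=read_state();print(s['eef_pos'],s['tool_rot'],s['force'],s['width'])
c=cv2.resize(a['color'][150:310,90:290,::-1],(500,400),interpolation=cv2.INTER_CUBIC)
k=cv2.resize(w['color'][:,:,::-1],(480,300))
c2=cv2.resize(c,(375,300))
k=cv2.resize(w['color'][60:360,120:520,::-1],(400,300))
cv2.imwrite('pics/c3.png',np.hstack([c2,k]))
```

```text
[ 550.29108536 -239.02709079  202.56145562] [-3.14055757e+00  1.08654973e-03  2.14614890e-01] [ 0.13207734  0.98509188 -2.86540079] 25.271631734602785
```

View pics/c3.png

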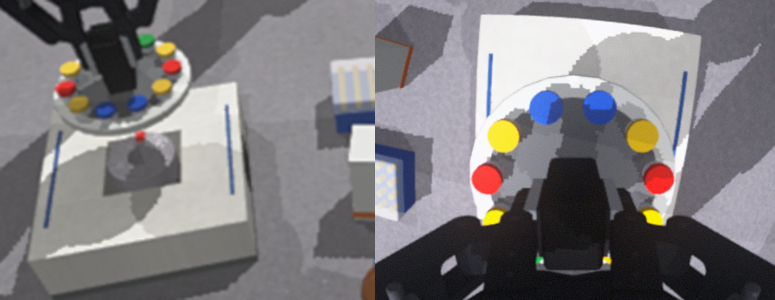

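Scene crop: the hub with its red mark on the robot side; wrist crop: carousel centred in the fingers over the housing. I'll measure the carousel's offset in the tool from its cups (red caps at carousel ±90°, blue at ±18°) and cross-check the hub in the scene image.

Run:
```python
from h import *
w=load('w3');s=read_state();M=R.from_euler('xyz',s['tool_rot']).as_matrix();p=s['eef_pos']
hsv=cv2.cvtColor(w['color'],cv2.COLOR_RGB2HSV).astype(int)
def blob(u,v,r=17):
    h0=hsv[v-2:v+3,u-2:u+3,0].mean()
    m=((abs(hsv[...,0]-h0)<10)|(abs(hsv[...,0]-h0)>170))&(hsv[...,1]>140)&(hsv[...,2]>60)
    Y,X=np.nonzero(m);k=np.hypot(X-u,Y-v)<r+4;return (X[k].min()+X[k].max())/2,(Y[k].min()+Y[k].max())/2,k.sum()
zc=p[2]-10
for n,u,v in(('redL',232,240),('redR',404,239),('bluL',291,167),('bluR',345,167),('yL',248,196),('yR',387,196)):
    b=blob(u,v);print(n,b,(M.T@(atz(w,b[0],b[1],zc,1)-p)).round(1))
a=load('s0');t=load('t0')
# hub ring from dark/gray: user-read points
for im,pts in((a,[(165.5,234.5),(165,223)]),(t,[(461.8,198),(464,209.4)])):print([atz(im,u,v,82) for u,v in pts])
c=cv2.resize(a['color'][205:265,130:200,::-1],(560,480),interpolation=cv2.INTER_CUBIC);cv2.imwrite('pics/hubs.png',c)
```

```text
redL (np.float64(231.5), np.float64(238.5), np.int64(692)) [  3.4 -46.6  10. ]
redR (np.float64(403.5), np.float64(238.5), np.int64(707)) [ 4.1 47.6  9.9]
bluL (np.float64(291.0), np.float64(167.5), np.int64(849)) [ 42.2 -12.9   9.9]
bluR (np.float64(344.0), np.float64(167.5), np.int64(866)) [42.4 13.6  9.9]
yL (np.float64(248.5), np.float64(196.0), np.int64(810)) [ 27.4 -35.4  10. ]
yR (np.float64(386.5), np.float64(196.0), np.int64(819)) [27.8 36.2  9.9]
[array([ 559.3, -244.9,   82. ]), array([ 528.7, -251. ,   82. ])]
[array([ 553.5, -248.9,   82. ]), array([ 528.5, -254.3,   82. ])]
```

View pics/hubs.png

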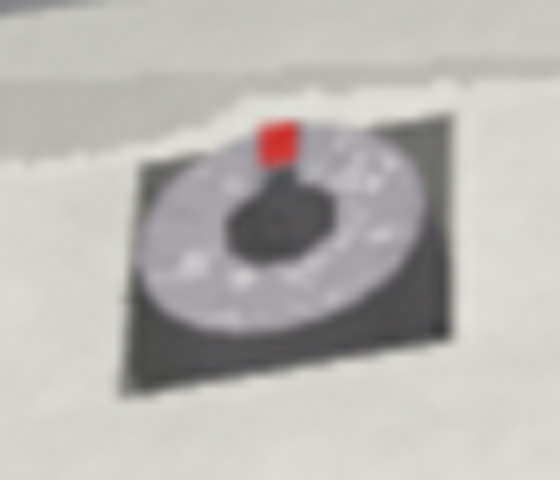

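Bore centre at crop (280,222) and hub outline 142–425 × 122–333, so the hub is at about scene (165.3,233.2); the mark at crop (278,144) is scene (164.8,223). The cups fit an 11-step spacing and put the carousel axis at tool (−3.6,+0.4) mm.

Run:
```python
from h import *
from scipy.optimize import least_squares
a=load('s0');t=load('t0')
def fit(im,pts):
    q=np.array([atz(im,u,v,82)[:2] for u,v in pts]);r=least_squares(lambda x:np.hypot(*(q-x[:2]).T)-34,q.mean(0));return r.x.round(1),r.fun.round(1)
S=[(142,235),(425,205),(300,122),(245,333),(385,295),(200,160),(410,155),(165,300)]
T=[(128,190),(280,185),(205,115),(208,265),(150,135),(260,140),(155,245),(262,240)]
cs,rs=fit(a,[(130+u/8,205+v/8) for u,v in S]);ct,rt=fit(t,[(421+u/5,160+v/5) for u,v in T]);print(cs,rs,ct,rt)
for im,c,u,v in((a,cs,164.8,223.),(t,ct,464,209.4)):
    d=atz(im,u,v,82)[:2]-c;print(np.degrees(np.arctan2(d[1],d[0])),np.hypot(*d))
# bore and mark centre-lines via scene bore centre
s=read_state();psi=s['tool_rot'][2];R2=np.array([[np.cos(psi),np.sin(psi)],[np.sin(psi),-np.cos(psi)]])
print(s['eef_pos'],psi,'carousel',s['eef_pos'][:2]+R2.T@[-3.3,.4], 'move tool',R2@((cs+ct)/2-s['eef_pos'][:2])-[-3.3,.4])
```

```text
[ 555.8 -244.7] [ 0.1 -1.8  0.3 -0.7  2.1  0.3 -0.9 -1.5] [ 553.9 -249. ] [-0.7 -0.6 -0.5 -0.3 -1.   0.  -0.1 -1.2]
-166.16218268081957 28.013032681236005
-168.2136963603469 25.947061490658225
[ 550.29108536 -239.02709079  202.56145562] 0.21461489031265302 carousel [ 547.15198084 -240.12071905] move tool [6.0882721  8.21435719]
```

move_arm --targets "-1 0.3 0.4 1.5 0 0 0; -1 0.3 0.4 1.5 0 0 0; -1 0 0 0.2 0 0 0; -1 0 0 0 0 0 0; -1 0 0 0 0 0 0"

```text
clock: 6.65
eef_pos: [558.3, -245.4, 170.9]
tool_rot: [-3.141, 0.001, 0.216]
force: [-0.7, -0.9, -2.6]
width: 25.6
gripper_force: 61.6
```

Run:
```python
from h import *
a=shot('scene','s4');t=shot('top','t4');s=read_state();p=s['eef_pos'];psi=s['tool_rot'][2];print(p,s['tool_rot'],s['force'])
M=R.from_euler('xyz',s['tool_rot']).as_matrix()
def proj(im,P):
    f=200/np.tan(np.radians(im['fovy'])/2);K=np.array([[f,0,im['cx']],[0,f,im['cy']],[0,0,1]])
    return cv2.projectPoints(np.float64([P]),im['rvec'],im['tvec'],K,None)[0].ravel()
out=[]
for im,(u0,v0,w,h) in((a,(115,160,100,100)),(t,(410,150,100,100))):
    c=cv2.resize(im['color'][v0:v0+h,u0:u0+w,::-1],(400,400),interpolation=cv2.INTER_CUBIC)
    for k in range(10):
        th=np.radians(-163.6+32.73*(k+1)+ -16.4+ -0)-0 if 0 else np.radians(-147.3+32.73*k)
        P=p+M@np.array([-3.3+48*np.cos(th),.4+48*np.sin(th),10]);q=(proj(im,P)-[u0,v0])*4
        cv2.drawMarker(c,tuple(int(x) for x in q.round()),(255,0,255),cv2.MARKER_CROSS,12,1)
    out.append(c)
cv2.imwrite('pics/c4.png',np.hstack(out))
```

```text
[ 558.82717357 -245.68345373  171.77081758] [ 3.14122963e+00 -5.93080685e-04  2.16274500e-01] [-0.12274079 -0.05428867 -3.02549711]
```

View pics/c4.png

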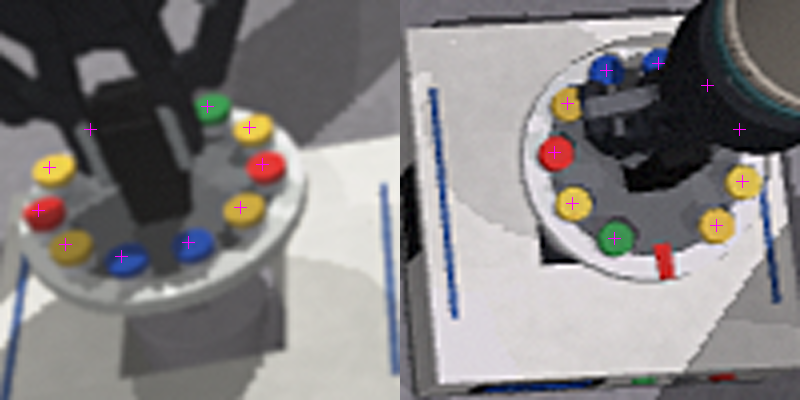

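In the top crop the predicted cup marks fall on the caps. In the scene crop they lie about 1.3 px left of the caps, which is the same bias as that camera's hub reading. So the hub is at about (554.3,−248.3) relative to the carousel. I'll shift by (−1.7,+1.2) mm in tool axes and lower gently.

move_arm --targets "-1 -0.17 0.12 0.3 0 0 0; -1 0 0 0.3 0 0 0; -1 0 0 0.3 0 0 0; -1 0 0 0.3 0 0 0; -1 0 0 0 0 0 0"

```text
clock: 7.17
eef_pos: [556.7, -247.0, 158.6]
tool_rot: [-3.141, 0.001, 0.216]
force: [-0.3, -0.3, -2.6]
width: 25.0
gripper_force: 61.7
```

No contact at 158.6, below the 163 a miss would give, so the pilot is entering the bore. Continuing.

move_arm --targets "-1 0 0 0.3 0 0 0; -1 0 0 0.3 0 0 0; -1 0 0 0.3 0 0 0; -1 0 0 0.3 0 0 0; -1 0 0 0 0 0 0"

```text
clock: 7.58
eef_pos: [556.9, -247.1, 146.6]
tool_rot: [-3.141, 0.001, 0.216]
force: [-0.4, -0.2, -3.1]
width: 25.3
gripper_force: 61.7
```

move_arm --targets "-1 0 0 0.3 0 0 0; -1 0 0 0.3 0 0 0; -1 0 0 0.3 0 0 0; -1 0 0 0.3 0 0 0; -1 0 0 0 0 0 0"

```text
clock: 8.0
eef_pos: [556.9, -247.1, 134.6]
tool_rot: [-3.141, 0.001, 0.216]
force: [-0.1, 0.3, -4.0]
width: 25.5
gripper_force: 61.7
```

The key has dropped in: 134.6 is well below the 151 stop, with no lateral force. Home should be at TCP of about 115, with the spring starting at about 127.

move_arm --targets "-1 0 0 0.3 0 0 0; -1 0 0 0.3 0 0 0; -1 0 0 0.3 0 0 0; -1 0 0 0.3 0 0 0; -1 0 0 0 0 0 0"

```text
clock: 8.42
eef_pos: [557.3, -247.3, 123.5]
tool_rot: [3.141, -0.0, 0.216]
force: [-1.3, 1.5, 3.8]
width: 25.0
gripper_force: 62.8
```

move_arm --targets "-1 0 0 0.3 0 0 0; -1 0 0 0.2 0 0 0; -1 0 0 0.2 0 0 0; -1 0 0 0 0 0 0; -1 0 0 0 0 0 0"

```text
clock: 8.83
eef_pos: [557.4, -247.3, 117.4]
tool_rot: [3.141, -0.001, 0.216]
force: [-2.4, 1.1, 6.8]
width: 25.4
gripper_force: 63.4
```

move_arm --targets "-1 0 0 0.2 0 0 0; -1 0 0 0.2 0 0 0; -1 0 0 0.2 0 0 0; -1 0 0 0 0 0 0; -1 0 0 0 0 0 0"

```text
clock: 9.25
eef_pos: [557.3, -247.2, 115.0]
tool_rot: [3.141, -0.001, 0.216]
force: [-9.1, 5.1, 30.7]
width: 25.2
gripper_force: 66.3
```

The force rose sharply at TCP 115.0, the predicted home height. I'll hold, then look.

move_arm --targets "-1 0 0 0 0 0 0; -1 0 0 0 0 0 0; -1 0 0 0 0 0 0; -1 0 0 0 0 0 0; -1 0 0 0 0 0 0"

```text
clock: 9.67
eef_pos: [557.3, -247.3, 114.9]
tool_rot: [3.141, -0.001, 0.216]
force: [-9.4, 4.0, 30.7]
width: 25.4
gripper_force: 66.3
```

Run:
```python
from h import *
a=shot('scene','s5');s=read_state();print(s['eef_pos'],s['force'])
cv2.imwrite('pics/c5.png',cv2.resize(a['color'][150:310,90:350,::-1],(780,480),interpolation=cv2.INTER_CUBIC))
```

```text
[ 557.3348936  -247.26389375  114.95549153] [-9.17296089  4.13245017 31.00080294]
```

View pics/c5.png

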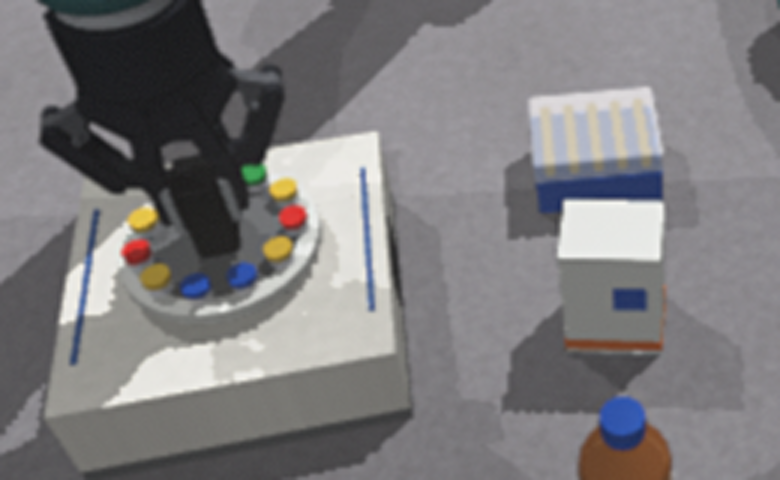

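The disc sits level and low on the rotator (crop centre about (220,245)), still gripped. The force is steady at about 31 N, and the carton, bottle and tip box have not been touched. Handing in.

```bash
python3 -c "
from cell import order;print(order.finish_job())"
```

```text
the job is handed in; nothing more can be done
None
```

The carousel is keyed into the hub and pressed fully home, still gripped with a steady 31 N or so at the wrist, and the job was handed in at about 10 s on the robot's clock; the carton, bottle and tip box were not touched.

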